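# Fetch the tub from behind the spice shakers

## Task

Clear the three spice shakers from the station by standing all of them upright in the black tray; then take the blue-lidded tub from behind where they stood and set it on the scale, inside the black ring. Last, put each shaker back, centred on the mat that has the colour of its lid. Leave the white-lidded tub where it stands, and never tip a shaker or a tub over.

Things in the scene. Friction and masses are not known exactly. Their poses are not given: they have to be found in the camera images.
- red_shaker (a point): Spice shaker: upright aluminium cylinder, 48 mm in diameter, with a red lid (top 18 mm, narrowing to 36 mm); 110 mm tall in all, 0.2 kg. Starts on the red mat. Point: its centre, 55 mm above its foot; z up along the axis. Shakers stand about 38 mm apart, low tubs close behind: grip it 75 to 85 mm above its foot, where nothing else reaches.
- green_shaker (a point): Spice shaker: upright aluminium cylinder, 48 mm in diameter, with a green lid (top 18 mm, narrowing to 36 mm); 110 mm tall in all, 0.2 kg. Starts on the green mat. Point: its centre, 55 mm above its foot; z up along the axis. Shakers stand about 38 mm apart, low tubs close behind: grip it 75 to 85 mm above its foot, where nothing else reaches.
- yellow_shaker (a point): Spice shaker: upright aluminium cylinder, 48 mm in diameter, with a yellow lid (top 18 mm, narrowing to 36 mm); 110 mm tall in all, 0.2 kg. Starts on the yellow mat. Point: its centre, 55 mm above its foot; z up along the axis. Shakers stand about 38 mm apart, low tubs close behind: grip it 75 to 85 mm above its foot, where nothing else reaches.
- blue_tub (a point): Round tub, light grey with a blue lid, 56 mm in diameter at the lid (top 8 mm), 50 mm at the foot, 46 mm tall, 0.15 kg: the one to fetch. Stands on the station's plate, 67 mm behind the line of mats; the two tubs are 104 mm apart. Point: its centre, 23 mm above its foot; z up. With the shakers in front there is no room for a gripper low around it.
- white_tub (a point): Round tub, light grey with a white lid, 56 mm in diameter at the lid (top 8 mm), 50 mm at the foot, 46 mm tall, 0.15 kg: to be left where it is. Stands on the station's plate, 67 mm behind the line of mats; the two tubs are 104 mm apart. Point: its centre, 23 mm above its foot; z up. With the shakers in front there is no room for a gripper low around it.
- mat_red: Red round mat, 70 mm in diameter, 3 mm thick, fixed on the station: a grey plate, 180 mm deep, 290 mm wide, 6 mm thick, with 16 mm high rims at the sides and far edge. The mats lie in a row 86 mm apart. Origin: centre of the mat's underside (its top is 3 mm higher, 9 mm above the table). x points to the back row, away from the robot, y along the row, z up.
- mat_green: Green round mat, 70 mm in diameter, 3 mm thick, fixed on the station: a grey plate, 180 mm deep, 290 mm wide, 6 mm thick, with 16 mm high rims at the sides and far edge. The mats lie in a row 86 mm apart. Origin: centre of the mat's underside (its top is 3 mm higher, 9 mm above the table). x points to the back row, away from the robot, y along the row, z up.
- mat_yellow: Yellow round mat, 70 mm in diameter, 3 mm thick, fixed on the station: a grey plate, 180 mm deep, 290 mm wide, 6 mm thick, with 16 mm high rims at the sides and far edge. The mats lie in a row 86 mm apart. Origin: centre of the mat's underside (its top is 3 mm higher, 9 mm above the table). x points to the back row, away from the robot, y along the row, z up.
- tray_floor (a point): Black square tray fixed on the table, the side area for the shakers: 190 mm by 190 mm outside, walls 4 mm thick and 18 mm high, floor 4 mm thick. This point is the centre of the upper face of its floor; x and y run along its sides, z up. It lies to one side of the station, the scale to the other.
- scale_ring (a point): White bench scale (170 mm by 150 mm, 30 mm high, fixed) with a round steel platform 114 mm in diameter that does not move; on it a black ring 88 mm in outer and 82 mm in inner diameter. This point is the centre of the ring on the upper face of the platform, 40 mm above the table; z up.

How it is judged:
On the way, in this order (a step that is already met when the one before it is completed fails the run):
1. all three shakers stand upright in the black tray, and the blue tub has not been moved yet (x of red_shaker in the frame of tray_floor between -0.075 and 0.075 m and y of red_shaker in the frame of tray_floor between -0.075 and 0.075 m and height (world z) of each of red_shaker, green_shaker, yellow_shaker below 0.064 m and angle between each of red_shaker, green_shaker, yellow_shaker's own z axis and vertical below 0.1 rad and x of green_shaker in the frame of tray_floor between -0.075 and 0.075 m and y of green_shaker in the frame of tray_floor between -0.075 and 0.075 m and x of yellow_shaker in the frame of tray_floor between -0.075 and 0.075 m and y of yellow_shaker in the frame of tray_floor between -0.075 and 0.075 m and distance of blue_tub from where it was at the start of the episode below 0.02 m), for 0.2 s.
2. the blue tub stands on the scale inside the ring, the shakers still in the tray (horizontal distance between blue_tub and scale_ring below 0.015 m and z of blue_tub in the frame of scale_ring below 0.028 m and angle between each of blue_tub, red_shaker, green_shaker, yellow_shaker's own z axis and vertical below 0.1 rad and linear speed of tub_blue below 0.02 m/s and x of red_shaker in the frame of tray_floor between -0.075 and 0.075 m and y of red_shaker in the frame of tray_floor between -0.075 and 0.075 m and height (world z) of each of red_shaker, green_shaker, yellow_shaker below 0.064 m and x of green_shaker in the frame of tray_floor between -0.075 and 0.075 m and y of green_shaker in the frame of tray_floor between -0.075 and 0.075 m and x of yellow_shaker in the frame of tray_floor between -0.075 and 0.075 m and y of yellow_shaker in the frame of tray_floor between -0.075 and 0.075 m), for 0.2 s.
At the end, for the whole second after the job is handed in: Each shaker stands upright (within 0.1 rad), at rest, on the mat of its lid's colour, its axis within 13 mm of the mat's centre; the blue tub stands upright and at rest on the scale's platform within 15 mm of the ring's centre; the white tub is within 20 mm of where it started (horizontal distance between red_shaker and mat_red below 0.013 m and z of red_shaker in the frame of mat_red below 0.062 m and angle between each of red_shaker, green_shaker, yellow_shaker, blue_tub's own z axis and vertical below 0.1 rad and linear speed of each of shaker_red, shaker_green, shaker_yellow, tub_blue below 0.02 m/s and horizontal distance between green_shaker and mat_green below 0.013 m and z of green_shaker in the frame of mat_green below 0.062 m and horizontal distance between yellow_shaker and mat_yellow below 0.013 m and z of yellow_shaker in the frame of mat_yellow below 0.062 m and horizontal distance between blue_tub and scale_ring below 0.015 m and z of blue_tub in the frame of scale_ring below 0.028 m and distance of white_tub from where it was at the start of the episode below 0.02 m); the robot touches nothing.
It fails at once if a shaker or a tub is tipped by more than about 35 degrees (angle between any of red_shaker, green_shaker, yellow_shaker, blue_tub, white_tub's own z axis and vertical above 0.6 rad).
It fails at once if the white tub is moved by more than 20 mm (distance of white_tub from where it was at the start of the episode above 0.02 m).
It also fails if it takes over 147 s, if anything falls off the work surface, if the arm or the gripper's body presses on something with over 40 N, if the wrist force passes 120 N, or if a joint passes its speed limit or range.

## Robot

A 6-joint arm with a two-finger parallel gripper is mounted at the origin on the work surface. World frame = base frame: x ahead of the robot, y to its left, z up, the work surface at z = 0. Lengths are in m, angles in rad, forces in N, time in s.
With the tool pointing down it reaches from about 0.325 to 0.775 m from the base axis. Payload 5.5 kg.
Tool frame: the origin (TCP) lies at the very end of the fingers, on their centre line; the grasp point (between the pads) lies 19 mm behind it; z points along the fingers, y is the direction in which the jaws open and shut (so a half turn about z gives the same grasp; the last joint's range is limited). The gripper opens to 85 mm and grips with 20 to 120 N. Pads are 22 mm wide; open, the fingers measure 114 mm over their backs; the gripper's body (76 mm by 85 mm) begins 54 mm behind the grasp point. The pads swing forward as they close: fully open they stand 13 mm farther back than shut.
Start: joints at [-1.235, 0.091, 1.231, -0, 1.82, -0.057], TCP at [0.23, -0.554, 0.231] pointing down, gripper open.
Joint ranges: [-2.87, 2.87], [-0.86, 2.18], [0.17, 2.46], [-1.51, 4.65], [0.06, 2.69], [-2.65, 2.65]. Speed limits (rad/s): [2.57, 2.57, 3.01, 3.14, 3.14, 3.14].

## Interface

Orientations are given as a 3x3 rotation matrix whose columns are the frame's x, y, z axes.
In Python, from plant import bot gives the robot as it stands. Calls block until the motion is done:
- bot.goto(position, orientation): joint-space move of the TCP to a pose.
- bot.move_l(position, rot=None, vel=0.15): straight line of the TCP; rot=None keeps the orientation; vel is the mean speed in m/s.
- bot.goto_joints(angles): joint-space move.
- bot.release() and bot.close_gripper(effort=None): open the fingers fully, or close them until they stop; effort is the grip in N (None keeps the last).
- bot.dwell(seconds).
- bot.inverse_kinematics(position, orientation): joint angles nearest the present ones, or None.
- bot.read_state(): the state.
- bot.grab_frame(name): name is "scene" or "top"; returns a dict with "color" (480x640x3 uint8, blue, green, red), "fov_y" (degrees; the focal length in pixels is half the picture's height over the tangent of half this angle, whatever the lens; pixels are square), "cx", "cy" (the principal point, pixels), "pose" (4x4, takes a point from camera to world coordinates). Camera axes: x right, y up, looking along -z (the intrinsics and any distortion apply to the point x, -y, -z); pixel columns grow to the right and rows downward; lengths in m; the calibration is good to about 2 mm. A picture is of the moment at which its call begins. There is no depth.
A pose or a line that the arm cannot do raises bot.Unreachable and nothing moves.
- bot.job_done(): hands the job in, once; it reports no verdict.
The state is a dict: "time": time; "q": joint angles; "joint_vel": joint speeds; "tau": joint torques, N m; "position": TCP position; "tool_rot": TCP orientation; "force": force on the tool from outside, world axes, zero at the start; "ft_torque": the same for the moment, N m; "grip_width": opening from 0.0 (shut) to 1.0 (fully open).
Only numpy, scipy, OpenCV 4.12 (cv2) and the standard library are available. Lean on these libraries where they do the work, as an engineer would, in place of code of your own. Each camera call takes 0.05 s, during which the arm holds its last target. There are 200 camera calls.

## Working session

There is one attempt and no reset: what is moved stays moved. The work goes in short steps, each a Python script; the robot and the scene stay as the last script left them, time stands still between calls to the robot, and variables do not carry over. Pictures are saved under pics/ and viewed, about 12 in all and at most 16, crops included, and the job is handed in when it is done.

```bash
ls; mkdir -p pics; python3 - <<'E'
from plant import bot
import cv2,numpy as np
np.set_printoptions(precision=4,suppress=True)
for n in("scene","top"):
    f=bot.grab_frame(n); cv2.imwrite(f"pics/{n}0.png",f["color"])
    print(n,{k:v for k,v in f.items() if k!="color"})
print(bot.read_state())
E
```

```text
pics
scene {'fov_y': 45.83651753223987, 'cx': 313.5955743676988, 'cy': 250.35448272485627, 'pose': array([[ 0.1978, -0.7195,  0.6657,  1.3353],
       [ 0.9801,  0.1554, -0.1232, -0.1372],
       [-0.0148,  0.6768,  0.736 ,  0.9287],
       [ 0.    ,  0.    ,  0.    ,  1.    ]])}
top {'fov_y': 42.48668092418266, 'cx': 316.2083533384757, 'cy': 243.2327959210458, 'pose': array([[ 0.1117,  0.9727, -0.2035,  0.3483],
       [-0.9937,  0.1095, -0.0218, -0.0075],
       [ 0.0011,  0.2046,  0.9788,  1.2003],
       [ 0.    ,  0.    ,  0.    ,  1.    ]])}
{'time': 0.1, 'q': array([-1.2347,  0.0918,  1.2318,  0.    ,  1.8198, -0.0567]), 'joint_vel': array([-0.    , -0.0033, -0.0021,  0.0007, -0.0009,  0.0009]), 'tau': array([  0.0021, -46.0219, -41.9218,  -0.    ,   0.0106,   0.    ]), 'position': array([ 0.2296, -0.5541,  0.2303]), 'tool_rot': array([[ 0.9238,  0.3828, -0.0005],
       [ 0.3828, -0.9238,  0.0017],
       [ 0.0001, -0.0017, -1.    ]]), 'force': array([ 0.4884, -0.8468, -0.2845]), 'ft_torque': array([-0.0045,  0.013 ,  0.0207]), 'grip_width': 0.9991766326558875}
```

View pics/scene0.png

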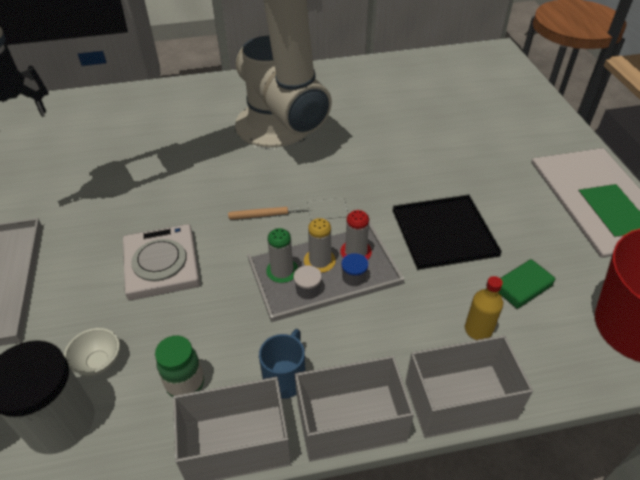

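View pics/top0.png

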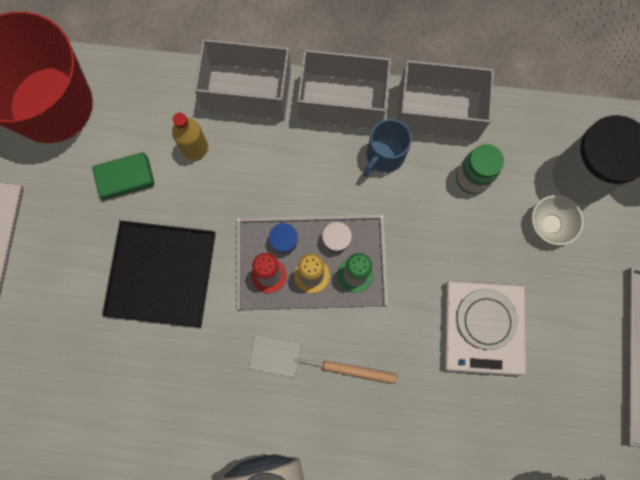

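Scene view: red, yellow and green shakers stand at (357,235), (319,243) and (280,253). The blue tub is at (354,268) and the white one at (307,281), with the scale ring at (159,258) and the tray centre at (446,231). Top view: lids are at (265,263), (312,264) and (358,264), the blue tub at (283,238), the ring at (488,321) and the tray at (160,274). Next I'll segment these and triangulate.

```bash
cat > vis.py <<'E'
import cv2,numpy as np
from plant import bot
np.set_printoptions(precision=4,suppress=True)
def cam(f):
    fl=240/np.tan(np.radians(f["fov_y"])/2)
    K=np.array([[fl,0,f["cx"]],[0,fl,f["cy"]],[0,0,1]])
    T=np.linalg.inv(np.diag([1,-1,-1,1.])@np.eye(4)) # cam gl->cv
    E=T@np.linalg.inv(f["pose"])
    return K@E[:3]
def proj(P,X):
    x=np.c_[np.atleast_2d(X),np.ones(len(np.atleast_2d(X)))]@P.T
    return x[:,:2]/x[:,2:]
def atz(P,uv,z):
    A=np.c_[P[:,0],P[:,1],-np.array([*uv,1.])]
    return np.linalg.solve(A,-(P[:,2]*z+P[:,3]))[:2]
def tri(P1,u1,P2,u2):
    X=cv2.triangulatePoints(P1,P2,np.array(u1,float).reshape(2,1),np.array(u2,float).reshape(2,1))[:,0]
    return X[:3]/X[3]
HS={"red":((172,8),110),"yellow":((18,32),110),"green":((50,80),90),"blue":((108,125),120)}
def blobs(img,name,roi,s=4):
    """components of a colour inside roi (x0,y0,x1,y1): list of (area,cx,cy,x,y,w,h)"""
    h=cv2.cvtColor(img,cv2.COLOR_BGR2HSV);(a,b),sm=HS[name]
    H=h[...,0];m=((H>=a)&(H<=b)) if a<b else ((H>=a)|(H<=b))
    m=(m&(h[...,1]>sm)&(h[...,2]>40)).astype(np.uint8)
    k=np.zeros_like(m);x0,y0,x1,y1=roi;k[y0:y1,x0:x1]=m[y0:y1,x0:x1]
    n,_,st,c=cv2.connectedComponentsWithStats(k,connectivity=4)
    return sorted([(int(st[i,4]),*c[i].round(1),*st[i,:4]) for i in range(1,n) if st[i,4]>20],reverse=True)
E
python3 - <<'E'
from vis import *
t=bot.grab_frame("top");s=bot.grab_frame("scene")
for n in HS:
    print(n,"top",[tuple(map(float,b)) for b in blobs(t["color"],n,(235,210,390,315))]);print("   scene",[tuple(map(float,b)) for b in blobs(s["color"],n,(245,200,405,315))])
a=cv2.resize(t["color"][205:325,95:395],None,fx=2.6,fy=2.6,interpolation=cv2.INTER_CUBIC)
b=cv2.resize(s["color"][195:320,245:405],None,fx=2,fy=2,interpolation=cv2.INTER_CUBIC)
c=np.zeros((600,800,3),np.uint8);c[:a.shape[0],:a.shape[1]]=a;c[320:320+b.shape[0],:b.shape[1]]=b
d=cv2.resize(s["color"][220:300,115:205],None,fx=3,fy=3);c[320:320+d.shape[0],400:400+d.shape[1]]=d
cv2.imwrite("pics/crop1.png",c)
E
```

```text
red top [(922.0, 267.3, 271.8, 251.0, 253.0, 36.0, 40.0)]
   scene [(335.0, 357.4, 219.2, 347.0, 210.0, 22.0, 19.0), (63.0, 342.8, 250.0, 340.0, 244.0, 6.0, 13.0), (60.0, 368.4, 251.8, 365.0, 245.0, 7.0, 14.0)]
yellow top [(906.0, 311.6, 272.4, 294.0, 254.0, 36.0, 39.0)]
   scene [(347.0, 319.3, 227.7, 309.0, 218.0, 22.0, 20.0), (124.0, 328.7, 264.2, 318.0, 253.0, 18.0, 20.0), (59.0, 306.6, 259.4, 304.0, 253.0, 7.0, 12.0)]
green top [(771.0, 356.2, 271.1, 338.0, 254.0, 34.0, 38.0)]
   scene [(323.0, 278.8, 237.8, 268.0, 229.0, 22.0, 19.0), (152.0, 278.2, 276.3, 267.0, 265.0, 26.0, 18.0)]
blue top [(619.0, 282.8, 237.4, 269.0, 224.0, 28.0, 28.0)]
   scene [(447.0, 354.5, 264.1, 342.0, 254.0, 26.0, 21.0)]
```

View pics/crop1.png

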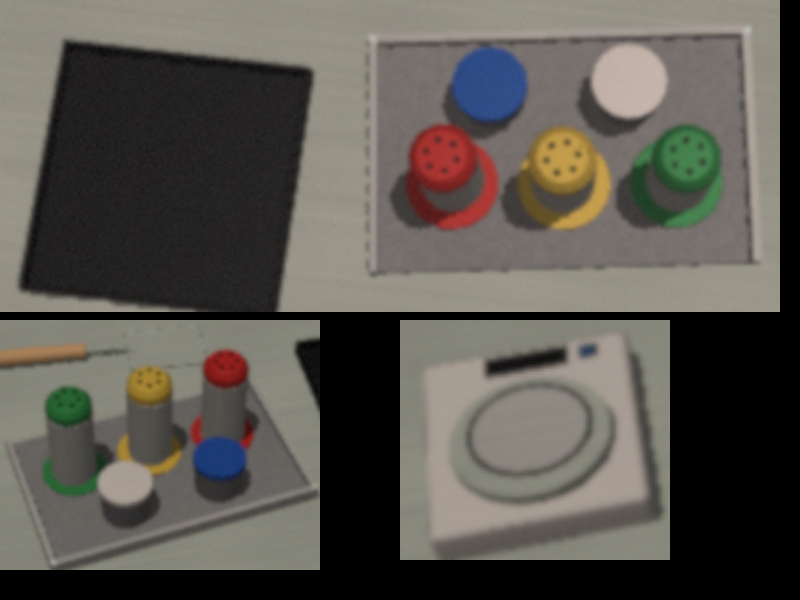

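```bash
cat >> vis.py <<'E'
def ring(c,r,z,n=48):
    a=np.linspace(0,2*np.pi,n,endpoint=False)
    return np.c_[c[0]+r*np.cos(a),c[1]+r*np.sin(a),np.full(n,z)]
def hullc(P,X):
    h=cv2.convexHull(proj(P,X).astype(np.float32));m=cv2.moments(h)
    return np.array([m["m10"],m["m01"]])/m["m00"],h[:,0]
def lid(c,zt): return np.r_[ring(c,18,zt) if 0 else ring(c,.018,zt),ring(c,.024,zt-.018)]
def dark_quad(img,roi):
    x0,y0,x1,y1=roi;g=cv2.cvtColor(img[y0:y1,x0:x1],cv2.COLOR_BGR2GRAY)
    m=(g<70).astype(np.uint8);n,l,st,c=cv2.connectedComponentsWithStats(m)
    i=1+np.argmax(st[1:,4]);r=cv2.minAreaRect(np.argwhere(l==i)[:,::-1].astype(np.float32))
    return c[i]+[x0,y0],cv2.boxPoints(r)+[x0,y0]
E
python3 - <<'E'
from vis import *
from scipy.optimize import least_squares as ls
t=bot.grab_frame("top");s=bot.grab_frame("scene");Pt,Ps=cam(t),cam(s)
for n in("red","yellow","green"):
    T=blobs(t["color"],n,(235,210,390,315))[0];S=blobs(s["color"],n,(245,200,405,315))[0]
    x,y,w,h=T[3:]
    def fm(p):
        u=proj(Pt,ring(p,.035,.009));return [u[:,0].min()-x+.5,u[:,0].max()-(x+w-.5),u[:,1].max()-(y+h-.5)]
    m=ls(fm,[.45,0]);
    def fl(p):
        c,_=hullc(Ps,lid(p,p[2]));_,q=hullc(Pt,lid(p,p[2]));return [*(c-S[1:3]),q[:,1].min()-y+.5]
    q=ls(fl,[*m.x,.119],diff_step=1e-3)
    print(n,"mat",m.x,m.fun,"shaker",q.x,q.fun)
T=blobs(t["color"],"blue",(235,210,390,315))[0];S=blobs(s["color"],"blue",(245,200,405,315))[0]
def fb(p):
    X=np.r_[ring(p,.028,p[2]),ring(p,.028,p[2]-.008)]
    return np.r_[hullc(Ps,X)[0]-S[1:3],hullc(Pt,X)[0]-T[1:3]]
b=ls(fb,[.55,.05,.052],diff_step=1e-3);print("blue",b.x,b.fun)
# scale & white
print("white tri",tri(Pt,(336.7,236.3),Ps,(307.7,276)))
for f,P,r,z in((t,Pt,(100,215,220,332),.018),(s,Ps,(385,190,505,272),.018)):
    c,bx=dark_quad(f["color"],r);print("tray c",c,atz(P,c,z),[atz(P,k,z) for k in bx])
for f,P,r,z in((t,Pt,(445,290,530,355),.04),(s,Ps,(125,235,195,285),.04)):
    x0,y0,x1,y1=r;g=cv2.cvtColor(cv2.resize(f["color"][y0:y1,x0:x1],None,fx=4,fy=4,interpolation=cv2.INTER_CUBIC),cv2.COLOR_BGR2GRAY)
    bh=cv2.morphologyEx(g,cv2.MORPH_BLACKHAT,cv2.getStructuringElement(2,(25,25)))
    m=(bh>25).astype(np.uint8);cs,_=cv2.findContours(m,cv2.RETR_EXTERNAL,cv2.CHAIN_APPROX_NONE)
    for k in cs:
        if len(k)>150:
            e=cv2.fitEllipse(k);c=np.array(e[0])/4+[x0-.375,y0-.375];print("ring?",c,np.array(e[1])/4,atz(P,c,z))
E
```

```text
red mat [0.5233 0.1045] [ 0.0516 -0.0516  0.0006] shaker [0.5251 0.1062 0.1201] [-0. -0.  0.]
yellow mat [0.5327 0.0211] [ 0.0592 -0.0592  0.0007] shaker [0.5326 0.024  0.1199] [-0.  0.  0.]
green mat [ 0.544 -0.062] [-0.9271  0.9274 -0.011 ] shaker [ 0.5423 -0.0611  0.1189] [0. 0. 0.]
blue [0.5925 0.084  0.0508] [-0.6415  0.0734 -0.5739 -0.1714]
white tri [ 0.6057 -0.0176  0.0488]
tray c [159.1206 274.0524] [0.4995 0.3142] [array([0.4071, 0.409 ]), array([0.5985, 0.42  ]), array([0.5955, 0.2193]), array([0.4049, 0.2148])]
tray c [445.0761 231.7861] [0.5184 0.3139] [array([0.4113, 0.2228]), array([0.4075, 0.4691]), array([0.612 , 0.4056]), array([0.611 , 0.1862])]
ring? [489.8922 317.1072] [63.9524 67.5213] [ 0.4854 -0.3209]
ring? [487.4416 321.2121] [46.3682 48.9776] [ 0.4772 -0.3167]
ring? [445.621  316.1201] [  2.1263 108.0649] [ 0.478  -0.2383]
ring? [154.9627 254.8974] [49.2987 61.2025] [ 0.4732 -0.3204]
ring? [157.732  256.1445] [30.2908 43.3401] [ 0.4781 -0.3146]
ring? [193.5606 244.0125] [ 1.8    31.3143] [ 0.4586 -0.2381]
ring? [152.1145 235.7946] [ 3.0134 26.6121] [ 0.4143 -0.3258]
```

The crop shows the dark tray at left, the shakers standing on their mats with their lids clear of each other, and the ring centred on the platform. Measured heights agree with the text: lid tops are at 0.119–0.120 and tub tops at 0.049–0.051. The row yaw is about 0.124 rad. The scene-view tray estimate disagreed with the top view by 19 mm in x, so I'll recompute the tray and check the ring height. Then I'll hover over the red shaker.

```bash
cat > act.py <<'E'
from vis import *
yaw=.124
ex=np.array([np.cos(yaw),np.sin(yaw)]);ey=np.array([-ex[1],ex[0]])
O=np.array([.5332,.0230]) # yellow mat
MAT={"red":O+.086*ey,"yellow":O,"green":O-.086*ey}
BLUE=O+.067*ex+.052*ey; WHITE=O+.067*ex-.052*ey
RING=np.array([.4776,-.316])
def rot(d):  # tool down, jaws along d
    y=np.array([d[0],d[1],0.]);y/=np.linalg.norm(y);z=np.array([0,0,-1.]);return np.c_[np.cross(y,z),y,z]
def P(xy,z): return np.array([*xy,z])
E
python3 - <<'E'
from act import *
t=bot.grab_frame("top");s=bot.grab_frame("scene");Pt,Ps=cam(t),cam(s)
print("ring tri",tri(Pt,(487.44,321.21),Ps,(157.73,256.14)))
c=np.array([atz(Pt,k,.018) for k in((119.6,220.4),(215.4,231.9),(201,327),(102.7,316.5))]);print(c,c.mean(0),[np.linalg.norm(c[i]-c[i-1]) for i in range(4)])
im=s["color"].copy()
print("scene of it",proj(Ps,np.c_[c,[.018]*4]))
for d in(ex,-ex,ey,-ey):
    for p in(P(MAT["red"],.15),P([.5,.31],.15),P(BLUE,.15),P(RING,.15)):
        q=bot.inverse_kinematics(p,rot(d));print(None if q is None else q[[0,5]],end=" ")
    print()
E
```

```text
ring tri [ 0.4773 -0.3159  0.0395]
[[0.5964 0.409 ]
 [0.5945 0.218 ]
 [0.4078 0.2184]
 [0.4065 0.4077]] [0.5013 0.3133] [np.float64(0.18987361045910092), np.float64(0.19097673543436877), np.float64(0.18672324421876646), np.float64(0.1893623175373924)]
scene of it [[499.5534 250.2678]
 [414.7912 263.5855]
 [389.7388 205.0481]
 [465.9919 193.1524]]
[0.1407 0.0167] [0.4972 0.3732] [ 0.082 -0.042] [-0.6439 -0.7679] 
None None None [-0.6439  2.3737] 
[ 0.1407 -1.5541] [ 0.4972 -1.1976] [ 0.082  -1.6128] [-0.6439 -2.3387] 
[0.1407 1.5875] [0.4972 1.944 ] [0.082  1.5288] [-0.6439  0.8029]
```

```bash
cat >> act.py <<'E'
TRAY=np.array([.501,.3133])
SLOT={"red":TRAY+[0,.056],"yellow":TRAY,"green":TRAY-[0,.056]}
ZG=.058      # TCP above the surface under a shaker
def info(tag):
    s=bot.read_state();print(tag,"t",round(s["time"],1),s["position"],"w",round(s["grip_width"],3),"F",s["force"].round(1))
def pick(xy,z,d,up,effort=40):
    R=rot(d);bot.goto(P(xy,.185),R);bot.move_l(P(xy,z),vel=.12);bot.close_gripper(effort);info("gripped")
    bot.move_l(P(xy,z+up),vel=.12)
def place(xy,z,up,d=None):
    zz=bot.read_state()["position"][2]
    bot.move_l(P(xy,zz),rot=None if d is None else rot(d),vel=.25);bot.move_l(P(xy,z+.0015),vel=.08)
    info("down");bot.release();bot.move_l(P(xy,up),vel=.2)
E
python3 - <<'E'
from act import *
bot.goto(P(MAT["red"],.23),rot(ex));info("over")
pick(MAT["red"],.009+ZG,ex,.06);info("lifted")
t=bot.grab_frame("top");s=bot.grab_frame("scene")
c=np.hstack([cv2.resize(t["color"][190:320,230:400],None,fx=2.3,fy=2.3),cv2.resize(s["color"][150:320,240:410],(299,299))])
cv2.imwrite("pics/lift.png",c)
E
```

```text
over t 3.0 [0.5228 0.1076 0.23  ] w 1.001 F [-0.9  0.4  1. ]
gripped t 4.8 [0.5231 0.1084 0.0679] w 0.559 F [0.7 0.4 4.6]
lifted t 5.5 [0.5222 0.1083 0.1261] w 0.554 F [ 0.4 -0.2 -2.2]
```

View pics/lift.png

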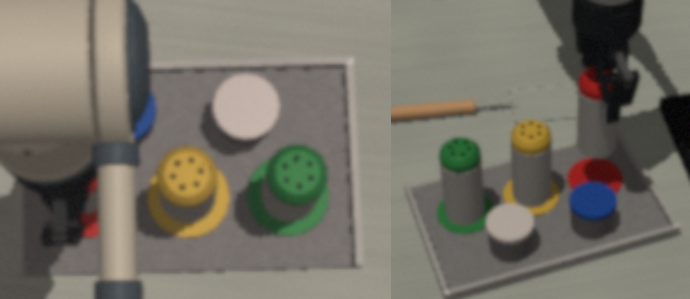

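The red shaker hangs upright in the jaws, its mat is exposed and nothing else has moved. I'll place it in the tray and do the other two.

```bash
python3 - <<'E'
from act import *
place(SLOT["red"],.004+ZG,.19)
for n in("yellow","green"):
    pick(MAT[n],.009+ZG,ex,.06);info("lifted");place(SLOT[n],.004+ZG,.19)
bot.goto(P(TRAY*0+[.42,-.1],.25),rot(ey));info("clear")
t=bot.grab_frame("top");s=bot.grab_frame("scene");Pt=cam(t)
for n in("red","yellow","green"):
    S=blobs(s["color"],n,(385,150,520,275));print(n,[tuple(map(float,b)) for b in S[:1]])
    if S: print(atz(cam(s),S[0][1:3],.105),SLOT[n])
    T=blobs(t["color"],n,(235,210,390,315))
    if T: c=(T[0][3]+T[0][5]/2-.5,T[0][4]+T[0][6]/2-.5);print(" mat",atz(Pt,c,.009),MAT[n],T[0][0])
T=blobs(t["color"],"blue",(235,210,390,315))
if T: print("blue",atz(Pt,T[0][1:3],.051),BLUE)
c=np.hstack([cv2.resize(t["color"][200:340,90:400],None,fx=1.6,fy=1.6),cv2.resize(s["color"][150:320,240:520],(369,224))])[:,:800]
cv2.imwrite("pics/tray.png",c)
E
```

```text
down t 7.7 [0.5011 0.3694 0.0634] w 0.551 F [ 0.3  0.4 -2.4]
gripped t 11.8 [0.5337 0.023  0.0679] w 0.552 F [-0.1  1.1  4.3]
lifted t 12.5 [0.5328 0.023  0.1261] w 0.548 F [ 0.5  0.6 -1.7]
down t 14.8 [0.501  0.3134 0.0632] w 0.553 F [ 0.7  0.4 -1.5]
gripped t 19.0 [ 0.5443 -0.0624  0.0678] w 0.547 F [ 1.  -0.2  2.8]
lifted t 19.6 [ 0.5435 -0.0623  0.1262] w 0.548 F [ 0.6  0.7 -1.6]
down t 22.0 [0.5011 0.2574 0.0634] w 0.549 F [-1.4 -0.2 -1.4]
clear t 25.2 [ 0.42   -0.0997  0.2496] w 1.006 F [0.6 0.5 0.5]
red [(309.0, 472.1, 195.5, 461.0, 187.0, 23.0, 18.0)]
[0.5052 0.3656] [0.501  0.3693]
 mat [0.5226 0.1044] [0.5226 0.1083] 987
yellow [(320.0, 448.8, 198.5, 437.0, 190.0, 24.0, 18.0)]
[0.5036 0.3135] [0.501  0.3133]
 mat [0.532  0.0211] [0.5332 0.023 ] 982
green [(291.0, 424.2, 202.4, 413.0, 194.0, 23.0, 17.0)]
[0.5041 0.2582] [0.501  0.2573]
 mat [ 0.5434 -0.0533] [ 0.5438 -0.0623] 467
blue [0.5914 0.0826] [0.5933 0.0829]
```

View pics/tray.png

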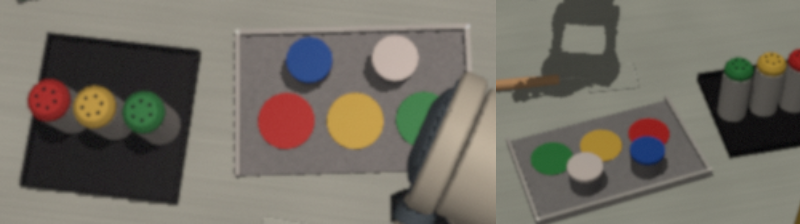

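All three shakers stand upright in the tray, measured within about 5 mm of their slots. The mats are bare and the blue tub hasn't moved. Next is the tub.

```bash
python3 - <<'E'
from act import *
B=np.array([.5925,.083])
pick(B,.017,ey,.08);info("lifted")
place(RING,.040+.011,.19)
bot.goto(P([.40,-.05],.30),rot(ex));info("clear")
t=bot.grab_frame("top");s=bot.grab_frame("scene")
T=blobs(t["color"],"blue",(445,280,530,360));S=blobs(s["color"],"blue",(115,210,205,300))
print(T[:2],S[:2])
if T and S: print(atz(cam(t),T[0][1:3],.086),atz(cam(s),S[0][1:3],.083),tri(cam(t),T[0][1:3],cam(s),S[0][1:3]),RING)
for n in("red","yellow","green"):
    for nm,f,r in(("t",t,(235,210,390,315)),("s",s,(245,200,405,315))):
        T=blobs(f["color"],n,r)
        if T: c=(T[0][3]+T[0][5]/2-.5,T[0][4]+T[0][6]/2-.5);print(n,nm,"mat box",atz(cam(f),c,.009),"cent",atz(cam(f),T[0][1:3],.009),T[0][0])
c=np.hstack([cv2.resize(t["color"][200:390,230:540],None,fx=1.2,fy=1.2),cv2.resize(s["color"][180:320,100:410],(400,228))])
cv2.imwrite("pics/tub.png",c)
E
```

```text
gripped t 28.3 [0.593  0.0831 0.0179] w 0.63 F [-0.4 -0.   3.5]
lifted t 29.1 [0.592  0.0829 0.0958] w 0.634 F [ 0.   0.8 -1.3]
down t 31.6 [ 0.4774 -0.3156  0.0517] w 0.631 F [-0.1 -0.1  0.1]
clear t 34.6 [ 0.4    -0.0502  0.2994] w 0.999 F [ 0.  -0.3  0. ]
[(700, np.float64(493.6), np.float64(319.3), np.int32(479), np.int32(305), np.int32(31), np.int32(29))] [(440, np.float64(153.7), np.float64(242.2), np.int32(141), np.int32(232), np.int32(26), np.int32(22))]
[ 0.4768 -0.3153] [ 0.4783 -0.3137] [ 0.4772 -0.3152  0.0823] [ 0.4776 -0.316 ]
red t mat box [0.5226 0.1044] cent [0.5224 0.1046] 985
red s mat box [0.5248 0.1063] cent [0.5245 0.1066] 592
yellow t mat box [0.5376 0.0335] cent [0.5426 0.0384] 311
yellow s mat box [0.534  0.0236] cent [0.5315 0.0257] 551
green t mat box [ 0.5637 -0.066 ] cent [ 0.5658 -0.0671] 170
green s mat box [ 0.5451 -0.0605] cent [ 0.5442 -0.0621] 569
```

View pics/tub.png

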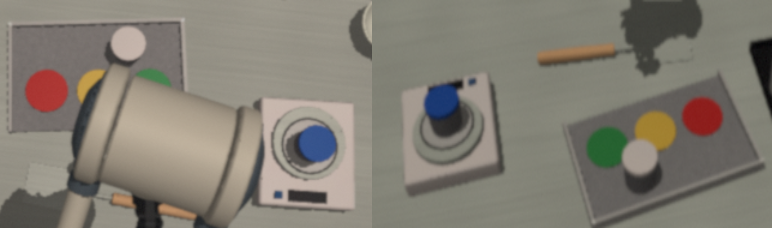

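The blue tub stands inside the ring, about 1 mm from its centre in both views. The white tub is in place. The mat positions from both views match my original pick positions within about 3 mm, so the shakers go back to exactly those.

```bash
python3 - <<'E'
from act import *
for n in("green","yellow","red"):
    pick(SLOT[n],.004+ZG,ex,.065);info("lifted");place(MAT[n],.009+ZG,.19)
bot.goto(P([.25,-.5],.25),rot(ey));info("clear")
from scipy.optimize import least_squares as ls
t=bot.grab_frame("top");s=bot.grab_frame("scene");Pt,Ps=cam(t),cam(s)
for n in("red","yellow","green"):
    T=blobs(t["color"],n,(235,210,390,315))[0];S=blobs(s["color"],n,(245,200,405,315))[0];x,y,w,h=T[3:]
    def fm(p):
        u=proj(Pt,ring(p,.035,.009));return [u[:,0].min()-x+.5,u[:,0].max()-(x+w-.5),u[:,1].max()-(y+h-.5)]
    m=ls(fm,[.53,0])
    def fl(p):
        c,_=hullc(Ps,lid(p,p[2]));_,q=hullc(Pt,lid(p,p[2]));return [*(c-S[1:3]),q[:,1].min()-y+.5]
    q=ls(fl,[*m.x,.119],diff_step=1e-3);print(n,"mat",m.x,"shaker",q.x)
c=np.vstack([cv2.resize(t["color"][200:390,225:540],None,fx=2.2,fy=2.2)[:,:693],cv2.resize(s["color"][190:310,100:410],(693,170))])
cv2.imwrite("pics/end.png",c)
E
```

```text
gripped t 37.6 [0.5014 0.2575 0.0627] w 0.548 F [0.  0.1 2.9]
lifted t 38.3 [0.5006 0.2571 0.126 ] w 0.545 F [ 0.4 -0.3 -2. ]
down t 40.6 [ 0.5438 -0.0624  0.0681] w 0.551 F [-0.3 -0.8 -2.3]
gripped t 44.9 [0.5013 0.3135 0.0629] w 0.554 F [-1.7  0.2  3.9]
lifted t 45.6 [0.5007 0.3131 0.126 ] w 0.552 F [-0.2  0.3 -2.5]
down t 47.8 [0.5332 0.023  0.068 ] w 0.554 F [-0.4  0.  -1.4]
gripped t 51.9 [0.5014 0.3695 0.0629] w 0.557 F [1.  0.7 4.2]
lifted t 52.6 [0.5006 0.3691 0.1259] w 0.551 F [-0.6 -0.4 -2.3]
down t 54.7 [0.5226 0.1083 0.0681] w 0.551 F [ 0.2  0.1 -1.9]Traceback (most recent call last):
  File "<stdin>", line 4, in <module>
plant.Unreachable: the arm cannot take that pose within its joint ranges
```

```bash
python3 - <<'E'
from act import *
bot.goto_joints([-1.235,0.091,1.231,0,1.82,-0.057]);info("clear")
from scipy.optimize import least_squares as ls
t=bot.grab_frame("top");s=bot.grab_frame("scene");Pt,Ps=cam(t),cam(s)
for n in("red","yellow","green"):
    T=blobs(t["color"],n,(235,210,390,315))[0];S=blobs(s["color"],n,(245,200,405,315))[0];x,y,w,h=T[3:]
    def fm(p):
        u=proj(Pt,ring(p,.035,.009));return [u[:,0].min()-x+.5,u[:,0].max()-(x+w-.5),u[:,1].max()-(y+h-.5)]
    m=ls(fm,[.53,0])
    def fl(p):
        c,_=hullc(Ps,lid(p,p[2]));_,q=hullc(Pt,lid(p,p[2]));return [*(c-S[1:3]),q[:,1].min()-y+.5]
    q=ls(fl,[*m.x,.119],diff_step=1e-3);print(n,"mat",m.x,"shaker",q.x)
T=blobs(t["color"],"blue",(445,280,530,360))[0];S=blobs(s["color"],"blue",(115,210,205,300))[0]
print("tub",tri(Pt,T[1:3],Ps,S[1:3]),RING)
c=np.vstack([cv2.resize(t["color"][200:390,225:540],None,fx=2.2,fy=2.2)[:,:693],cv2.resize(s["color"][190:310,100:410],(693,170))])
cv2.imwrite("pics/end.png",c)
E
```

```text
clear t 58.5 [ 0.2303 -0.5538  0.2312] w 1.0 F [0.2 0.  0.7]
red mat [0.5233 0.1045] shaker [0.5233 0.1056 0.1205]
yellow mat [0.5327 0.0211] shaker [0.5324 0.0238 0.1209]
green mat [ 0.544 -0.062] shaker [ 0.5423 -0.0613  0.1192]
tub [ 0.4772 -0.315   0.0825] [ 0.4776 -0.316 ]
```

View pics/end.png

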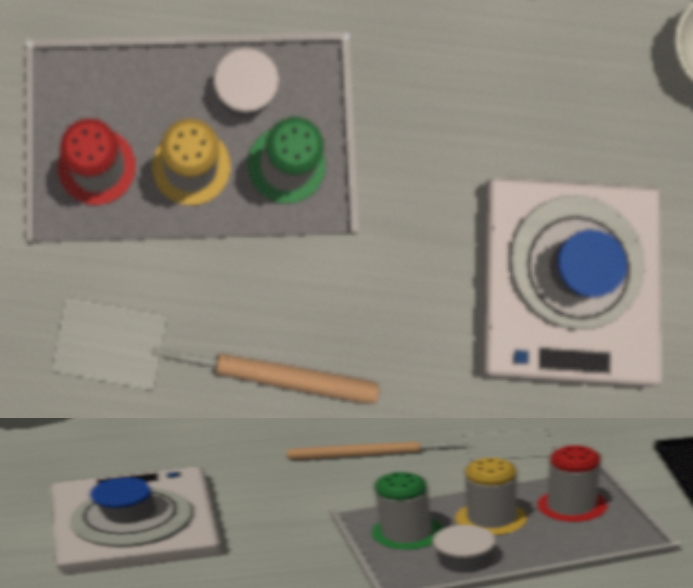

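Every shaker stands upright within 3 mm of its mat's centre, the tub is inside the ring, the white tub is untouched and the arm is clear. Handing in.

```bash
python3 -c "
from plant import bot
bot.job_done()"
```

```text
the job is handed in; nothing more can be done
```

I moved the three shakers to the tray, set the blue tub on the scale, and put each shaker back on the mat of its lid's colour. The job is handed in, at about 58.5 s on the robot's clock against the 147 s limit; no verdict is reported.

**Last checks, from both cameras:**
- **Shakers:** they stand upright about 1 mm (red), 3 mm (yellow) and 2 mm (green) from their mat centres. Lid tops measured 0.119–0.121 m, against 0.119 m expected.
- **Blue tub:** it stands upright inside the ring, about 1 mm from its centre.
- **White tub:** it looked unmoved in the final picture; I did not measure its position again.
- **Arm:** back at its start pose, touching nothing.

**Disagreements and failures:**
- An early tray estimate from the scene camera was 19 mm off the top view in x. I dropped it and used the tray's corners from the top view, which gave sides of 187–191 mm against 190 mm.
- The two cameras differed by about 2 mm on the mats.
- One retreat pose after the last placing was unreachable. Nothing moved, and I used the start joints instead.

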